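# Load a keyed slotted weight on the gauge tester

## Task

Add the brass slotted weight to the gauge tester: slide it sideways onto the flat stem, slot first, until the stem is in the weight's bore and the weight lies flat on the steel weight already there, then turn it on the stem so that its slot locks (out of line with the flat stem by at least an eighth of a turn) and points at least a quarter turn away from the slot of the steel weight. Be gentle: the stem must not be pushed hard sideways nor the carrier pressed down hard, the steel weight stays on, and everything else on the bench is left where it is.

Things in the scene. Friction and masses are not known exactly. Their poses are not given: they have to be found in the camera images.
- brass: The weight to add: brass disc 64 mm across and 14 mm thick, flat and smooth-rimmed; keyhole slot 7.5 mm wide open at the rim (flared to 10.5 mm at the mouth) leading to a round bore of 15 mm at the disc's centre. Origin at the centre of its underside; z up, x points along the slot, from the bore out through its mouth. About 0.35 kg. Lies flat on the bench, grasped across its 64 mm rim.
- brass_slot (a point): Point in the slot of the brass weight near its mouth: 28 mm from the disc's axis along its x, at half thickness.
- earlier: On the carrier pan: bright steel disc 64 mm across and 14 mm thick, flat and smooth-rimmed; keyhole slot 7.5 mm wide open at the rim (flared to 10.5 mm at the mouth) leading to a round bore of 23 mm at the disc's centre. Origin at the centre of its underside; z up, x points along the slot, from the bore out through its mouth. Sits loosely and turns along if pressed on; its axis is up to 3.5 mm off the stem's in x and in y.
- tester: Green plinth, fixed, 150 mm (x) by 170 mm (y), 36 mm high; origin under its centre, z up, x points roughly away from the robot (within 0.35 rad). The stem stands upright near its centre, but floats: each time its axis is up to 6 mm off in x and in y, and it is not measured. Its flat lies exactly along this x. Nothing beside the stack of weights is higher than the pan.
- carrier (a joint): How far the carrier (pan and stem) has sunk on its spring, m: 0 unloaded with the pan's top face 58 mm above the bench, 0.012 stop. Pan 68 mm across; stem a flat blade 11 mm (tester x) by 5 mm (y) rising 48 mm from it to a red cap 24 mm wide, 7 mm high, that no bore passes. About 2.5 N per mm. Do not press past 7.5 mm, nor push the stem over 12 N.
- green: Green slotted weight of the same form, lying on the bench; leave alone.
- blue: Blue slotted weight of the same form, lying on the bench; leave alone.
- mug: Green mug, 80 mm across, 95 mm high, standing; origin under its centre; leave alone.
- bottle: White bottle with yellow label, 66 mm across, 190 mm high, standing; leave alone.
- jar: Amber jar with white cap, 56 mm across, 65 mm high, standing; leave alone.
- driver: Red-handled screwdriver lying on the bench; leave alone.
- carton: Red box 90 x 130 x 60 mm; leave alone.
Not all that is in view belongs to the job. Of the things that look like the brass, take the one that is farthest to the robot's left at the start.

How it is judged:
By the outcome, as a careful person would: the job done as asked, in the order asked, and still so for the second after the job is handed in, with the robot touching nothing.
It also fails if it takes over 72 s, if anything falls off the work surface, if the arm or the gripper's body presses on something with over 40 N, if the wrist force passes 120 N, or if a joint passes its speed limit or range.

## Robot

A 7-joint arm with a two-finger parallel gripper is mounted at the origin on the work surface. World frame = base frame: x ahead of the robot, y to its left, z up, the work surface at z = 0. Lengths are in m, angles in degrees, forces in N, time in s.
With the tool pointing down it reaches from about 0.35 to 0.9 m from the base axis. Payload 8.1 kg.
Tool frame: the origin (TCP) lies on the centre line of the jaws, within the pads' length; the fingertips stand 19 mm ahead of it and the grasp point (between the pads) is the TCP; z points along the fingers, y is the direction in which the jaws open and shut (so a half turn about z gives the same grasp; the last joint's range is limited). The gripper opens to 92 mm and grips with 3 to 60 N. Pads are 19 mm wide; open, the fingers measure 130 mm over their backs; the gripper's body (75 mm by 190 mm) begins 47 mm behind the grasp point.
Start: joints at [59.496, 24.895, 1.432, 90.138, -0.665, 64.973, -4.303], TCP at [0.26, -0.568, 0.246] pointing down, gripper open.
Joint ranges: [-149.89, 149.89], [-25.12, 119.58], [-72.63, 75.52], [4.76, 147.25], [-75.54, 255.54], [6.69, 114.76], [-157.13, 157.13]. Speed limits (degrees/s): [127.2, 127.2, 172.46, 172.46, 180, 180, 180].

## Interface

Orientations are given as a 3x3 rotation matrix whose columns are the frame's x, y, z axes.
In Python, from workcell import arm gives the robot as it stands.
- The arm moves only by the shell command python3 -m jog 'ROWS' [FORCE]. ROWS is JSON, a list of rows, each an object of numbers: "gripper": the finger opening in cm, from 0 to 9.18; "dx", "dy", "dz": the shift along the tool's x, y, z in cm; "rx", "ry", "rz": the turn, a rotation vector about the tool's x, y, z in degrees. A call has 1 to 10 rows; each row is the pose to reach, as a shift and turn from the pose commanded when the call began, along the tool's axes at that moment; what a row does not reach only later rows make up. A row lasts 1/8 s, in which the tool goes at most 62.5 mm and 10.7 degrees, less where a joint would pass 70% of its speed; a pose out of reach is approached as far as the arm can. A call with a gripper value outside its range is refused whole. The fingers move at their own pace and stop on an object; FORCE is the grip in N (left out, the last holds). Time passes only in rows, so rows that repeat a pose let the fingers close. It gives the time, the measured TCP pose, the force and the opening at its end, in the units of the state.
- arm.observe(): the state, without advancing time (a new reading comes with each control period).
- arm.get_image(name): name is "scene" or "top"; returns a dict with "frame" (480x640x3 uint8, red, green, blue), "camera_matrix" (3x3 intrinsics, pixels), "R" (3x3) and "t" (3): a world point X has camera coordinates R X + t. Camera axes: x right, y down, z forward; pixel columns grow to the right and rows downward; lengths in m; the calibration is good to about 2 mm. A picture is of the moment at which its call begins. There is no depth.
- arm.job_done(): hands the job in, once; it reports no verdict.
The state is a dict: "t": time; "joint_pos": joint angles; "qvel": joint speeds; "joint_torque": joint torques, N m; "position": TCP position; "orientation": TCP orientation; "ft_force": force on the tool from outside, world axes, zero at the start; "moment": the same for the moment, N m; "gripper_width": finger opening in m.
Only numpy, scipy, OpenCV 4.12 (cv2) and the standard library are available. Lean on these libraries where they do the work, as an engineer would, in place of code of your own. Each camera call takes 0.05 s, during which the arm holds its last target. There are 200 camera calls.

## Working session

There is one attempt and no reset: what is moved stays moved. The work goes in short steps, Python scripts to look and compute and a shell command to move; the robot and the scene stay as the last step left them, time stands still between calls to the robot, and variables do not carry over. Pictures are saved under pics/ and viewed, about 8 in all and at most 12, crops included, and the job is handed in when it is done.

```bash
ls; mkdir -p pics
python3 - <<'E'
from workcell import arm
import cv2,numpy as np
for n in ("scene","top"):
    d=arm.get_image(n); cv2.imwrite(f"pics/{n}0.png",d["frame"][:,:,::-1])
    print(n,d["camera_matrix"].tolist(),np.round(d["R"],4).tolist(),np.round(d["t"],4).tolist())
o=arm.observe(); print(o["t"],o["position"],o["orientation"],o["gripper_width"])
E
```

```text
pics
scene [[588.513432496681, 0.0, 322.712590444987], [0.0, 588.513432496681, 233.28435370316785], [0.0, 0.0, 1.0]] [[-0.8719, 0.4894, -0.0182], [0.3789, 0.6505, -0.6582], [-0.3103, -0.5807, -0.7526]] [0.5776, -0.1657, 1.3147]
top [[476.89408422287124, 0.0, 314.822122692163], [0.0, 476.89408422287124, 238.7694015284879], [0.0, 0.0, 1.0]] [[0.0286, -0.9991, 0.0299], [-0.991, -0.0322, -0.1296], [0.1305, -0.0259, -0.9911]] [-0.0973, 0.6447, 0.9043]
0.1 [ 0.26020767 -0.5677992   0.24504332] [[ 9.09076130e-01  4.16629451e-01 -7.00766948e-04]
 [ 4.16630015e-01 -9.09075374e-01  1.18112443e-03]
 [-1.44958752e-04 -1.36569257e-03 -9.99999057e-01]] 0.09182272288279038
```

View pics/scene0.png

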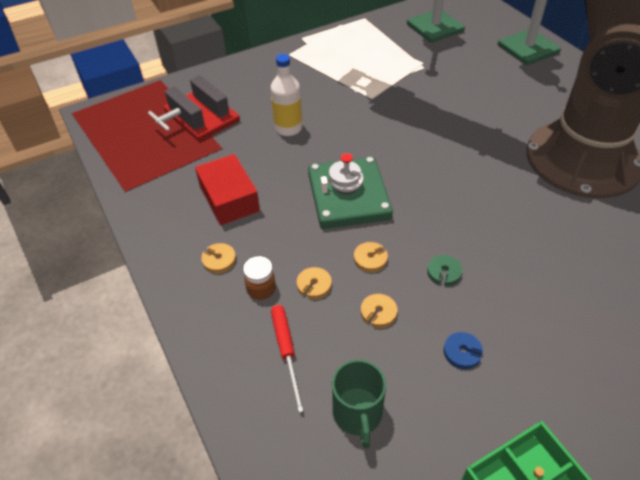

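View pics/top0.png

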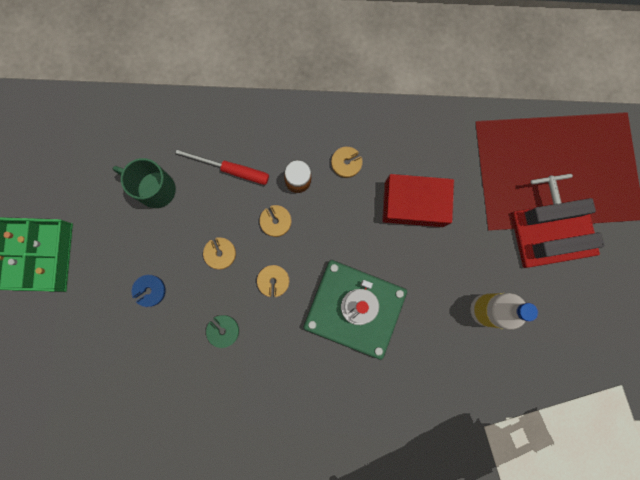

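Top picture: robot's left is image left, ahead is up. Brass-like discs in top are at (219,253), (276,221), (273,281) and (347,162). The farthest left is (219,253), which is (379,310) in scene. The tester stack is at (360,307), with its cap at (362,307).

```bash
cat > h.py <<'E'
from workcell import arm
import cv2,numpy as np
def proj(d,X): 
    c=np.asarray(d["R"])@np.asarray(X,float)+d["t"]; p=d["camera_matrix"]@c; return p[:2]/p[2]
def ray(d,uv,z):
    r=np.asarray(d["R"]).T@np.linalg.solve(d["camera_matrix"],[uv[0],uv[1],1.]); c=-np.asarray(d["R"]).T@d["t"]
    return c+r*(z-c[2])/r[2]
def crop(d,u,v,w,h,k): 
    return cv2.resize(d["frame"][v:v+h,u:u+w,::-1],None,fx=k,fy=k,interpolation=cv2.INTER_CUBIC)
E
python3 - <<'E'
from h import *
d=arm.get_image("top"); s=arm.get_image("scene")
a=crop(d,195,230,50,50,8);b=crop(d,300,255,110,110,5)[:400*2]
c=crop(s,300,140,100,90,5)
im=np.zeros((600,800,3),np.uint8)
im[:300,:300]=cv2.resize(crop(d,195,230,50,50,6),(300,300))
im[:450,300:]=crop(d,310,262,100,90,5)
im[300:600,:300]=crop(s,349,280,60,60,5)
cv2.imwrite("pics/c1.png",im); cv2.imwrite("pics/c2.png",cv2.resize(c,None,fx=1.3,fy=1.3))
for uv in [(219,253),(276,221),(273,281),(347,162)]: print(uv,ray(d,uv,0.014))
for uv in [(335,268),(400,294),(379,351),(312.5,325)]: print(uv,ray(d,uv,0.038))
print(ray(d,(362,307),.11))
E
```

```text
(219, 253) [0.61579563 0.1152275  0.014     ]
(276, 221) [0.685436   0.00242732 0.014     ]
(273, 281) [0.56244967 0.00367026 0.014     ]
(347, 162) [ 0.81577946 -0.14123968  0.014     ]
(335, 268) [ 0.59086358 -0.11947915  0.038     ]
(400, 294) [ 0.54333284 -0.24948853  0.038     ]
(379, 351) [ 0.4318731  -0.20897085  0.038     ]
(312.5, 325) [ 0.47820806 -0.07806699  0.038     ]
[ 0.51633881 -0.16519544  0.11      ]
```

View pics/c1.png

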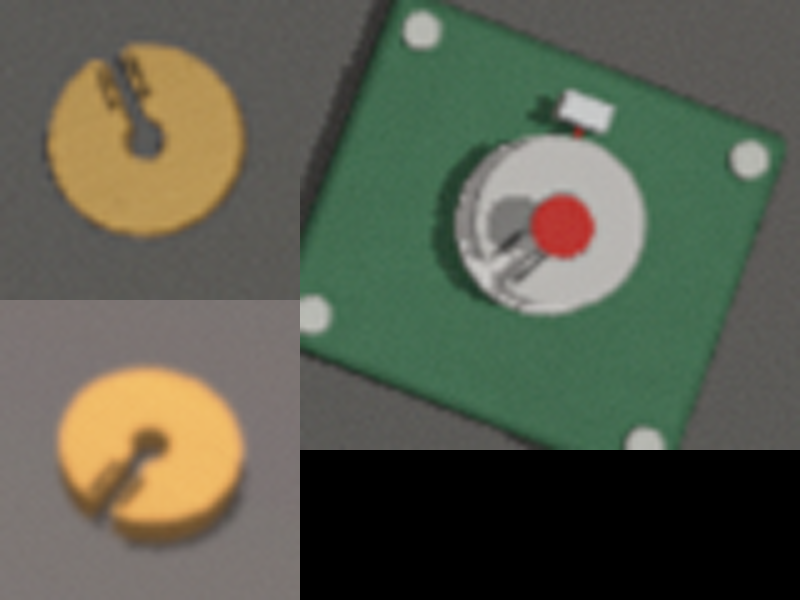

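View pics/c2.png

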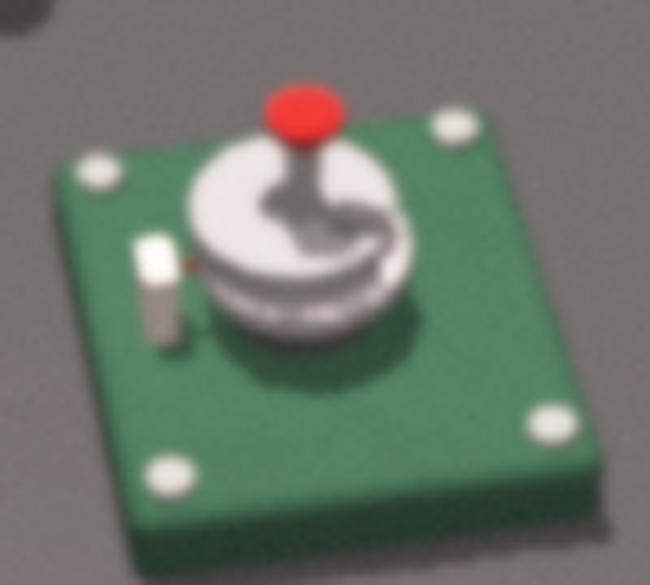

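Crops: the chosen brass disc (top (219,253)) has its slot pointing up-left in top. The tester's bolts give x at about −20°. The steel slot points toward image lower-left, roughly world +135°. Next are precise measurements.

Run:
```python
from h import *
from scipy.optimize import least_squares
def cen(m): 
    ys,xs=np.nonzero(m); return xs.mean(),ys.mean(),len(xs)
D={}
for n,bb,rb in (("top",(200,235,240,272),(350,295,375,320)),("scene",(355,288,402,332),(335,148,358,166))):
    d=arm.get_image(n); f=d["frame"].astype(int); D[n]=d
    red=(f[...,0]>f[...,1]*2)&(f[...,0]>110); m=np.zeros_like(red); m[rb[1]:rb[3],rb[0]:rb[2]]=1
    c=cen(red&m); print(n,"cap",c); D[n+"c"]=c[:2]
    br=(f[...,0]>f[...,2]*1.35)&(f[...,0]>90); m[:]=0; m[bb[1]:bb[3],bb[0]:bb[2]]=1
    k=(br&m).astype(np.uint8); cn=max(cv2.findContours(k,0,2)[0],key=cv2.contourArea)
    e=cv2.fitEllipse(cv2.convexHull(cn)); print("ellipse",e, "at z14",ray(d,e[0],.014 if n=="top" else .009))
r=least_squares(lambda X:np.r_[proj(D["top"],X)-D["topc"],proj(D["scene"],X)-D["scenec"]],[.516,-.165,.108])
print("cap3d",r.x,r.fun, "at z.1105 top",ray(D["top"],D["topc"],.1105),"scene@.108",ray(D["scene"],D["scenec"],.109))
t=D["top"]
b=ray(t,(219.3,253.0),.014);m_=ray(t,(213.6,239.5),.014);print("brass bore",b,"slot az",np.degrees(np.arctan2(*(m_-b)[[1,0]])))
for a,bq in [((312.4,325),(334.4,268)),((379,350.6),(400,294))]:
    p=ray(t,a,.038);q=ray(t,bq,.038);print(np.degrees(np.arctan2(*(q-p)[[1,0]])))
print("plinth c",np.mean([ray(t,a,.038) for a in [(312.4,325),(334.4,268),(379,350.6),(400,294)]],0))
# rectified views: steel top z=.0705 & brass top z=.014, 2 cams
def rect(d,c,z,w=.045,k=400):
    g=np.linspace(w,-w,k); M1=np.zeros((k,k,2),np.float32)
    Y,X=np.meshgrid(c[1]+g,c[0]+g)  # row=x down, col=y
    P=np.stack([X,Y,np.full_like(X,z)],-1)@np.asarray(d["R"]).T+d["t"]; p=P@d["camera_matrix"].T; p=(p[...,:2]/p[...,2:]).astype(np.float32)
    return cv2.remap(d["frame"][:,:,::-1],p[...,0],p[...,1],cv2.INTER_CUBIC)
S=D["scene"]
im=np.vstack([np.hstack([rect(q,c,z,k=300) for q in (t,S)]) for c,z in (((.516,-.165),.0705),((.6155,.1152),.014))])
cv2.imwrite("pics/r1.png",im)
```

```text
top cap (np.float64(361.8695652173913), np.float64(306.8), 115)
ellipse ((218.94764709472656, 253.00112915039062), (32.288177490234375, 33.01001739501953), 78.48628234863281) at z14 [0.61578999 0.11533297 0.014     ]
scene cap (np.float64(346.2584269662921), np.float64(157.25842696629215), 89)
ellipse ((378.6082458496094, 310.167724609375), (35.48685073852539, 38.276668548583984), 107.7486572265625) at z14 [0.61374835 0.11706971 0.009     ]
cap3d [ 0.5159131  -0.16412625  0.11200292] [-0.31952614  0.43369812 -0.58611887 -0.05936074] at z.1105 top [ 0.51669605 -0.16488786  0.1105    ] scene@.108 [ 0.51323288 -0.16628533  0.109     ]
brass bore [0.61581474 0.11462237 0.014     ] slot az 25.59664852337963
-19.740301550635838
-20.10751504282156
plinth c [ 0.51124943 -0.16365231  0.038     ]
```

View pics/r1.png

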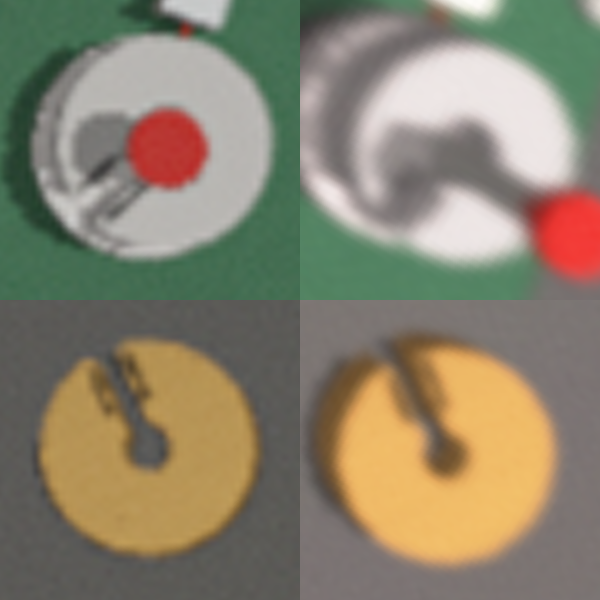

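```bash
python3 -m jog '[{"dx":30,"dy":-23.5,"rz":-90},{"dx":30,"dy":-23.5,"rz":-90},{"dx":30,"dy":-23.5,"rz":-90},{"dx":30,"dy":-23.5,"rz":-90},{"dx":30,"dy":-23.5,"rz":-90},{"dx":30,"dy":-23.5,"rz":-90},{"dx":30,"dy":-23.5,"rz":-90},{"dx":30,"dy":-23.5,"rz":-90},{"dx":30,"dy":-23.5,"rz":-90},{"dx":30,"dy":-23.5,"rz":-90}]' 25
cat >> h.py <<'E'
def go(x,y,z,az):
    """shift (cm, tool axes) and rz to reach world pose with tool y azimuth az"""
    o=arm.observe(); R=np.array(o["orientation"]); p=np.array(o["position"])
    a=np.degrees(np.arctan2(R[1,1],R[0,1])); e=R.T@(np.array([x,y,z])-p)*100
    print("t",o["t"],"p",p.round(4),"az",a.round(2),"tilt",R[:,2].round(4),"w",o["gripper_width"],"F",np.round(o["ft_force"],1)); print("d",e.round(2),"rz",round(-((az-a+180)%360-180),1))
E
python3 -c "
from h import *
go(.616,.115,.246,115)"
```

```text
t 0.3 p [ 0.2603 -0.568   0.2455] az -65.38 tilt [-2.e-04  4.e-04 -1.e+00] w 0.0920321791168437 F [ 0.5 -0.1 -0.4]
d [ 6.079e+01 -4.728e+01 -3.000e-02] rz 179.6invalid input
```

```bash
python3 -m jog --help; python3 -m jog '[{"gripper":9.1,"dx":30,"dy":-23.5,"dz":0,"rx":0,"ry":0,"rz":-90},{"gripper":9.1,"dx":30,"dy":-23.5,"dz":0,"rx":0,"ry":0,"rz":-90}]' 25
```

```text
t: 0.55
position: [0.3181, -0.456, 0.2455]
orientation: [[0.69, 0.724, 0.0], [0.724, -0.69, -0.0], [-0.0, 0.0, -1.0]]
ft_force: [1.6, 0.7, 0.4]
gripper_width: 0.0912invalid input: not JSON, or not a number
```

```bash
python3 -c "
from h import *
go(.616,.115,.246,115)"
```

```text
t 0.55 p [ 0.3181 -0.456   0.2455] az -43.63 tilt [ 1.e-04 -2.e-04 -1.e+00] w 0.09124708993360162 F [1.6 0.7 0.4]
d [ 6.188e+01 -1.784e+01 -5.000e-02] rz -158.6
```

```bash
python3 -m jog '[{"gripper":9.1,"dx":61.8,"dy":-17.8,"rz":-100},{"gripper":9.1,"dx":61.8,"dy":-17.8,"rz":-100},{"gripper":9.1,"dx":61.8,"dy":-17.8,"rz":-100},{"gripper":9.1,"dx":61.8,"dy":-17.8,"rz":-100},{"gripper":9.1,"dx":61.8,"dy":-17.8,"rz":-100},{"gripper":9.1,"dx":61.8,"dy":-17.8,"rz":-100},{"gripper":9.1,"dx":61.8,"dy":-17.8,"rz":-100},{"gripper":9.1,"dx":61.8,"dy":-17.8,"rz":-100},{"gripper":9.1,"dx":61.8,"dy":-17.8,"rz":-100},{"gripper":9.1,"dx":61.8,"dy":-17.8,"rz":-100}]'
python3 -c "
from h import *
go(.616,.115,.10,115)"
```

```text
t 0.55 p [ 0.3181 -0.456   0.2455] az -43.63 tilt [ 1.e-04 -2.e-04 -1.e+00] w 0.09124708993360162 F [1.6 0.7 0.4]
d [ 61.89 -17.84  14.55] rz -158.6invalid input
```

```bash
python3 -m jog '[{"gripper":9.1,"dx":61.8,"dy":-17.8,"dz":0,"rx":0,"ry":0,"rz":-100},{"gripper":9.1,"dx":61.8,"dy":-17.8,"dz":0,"rx":0,"ry":0,"rz":-100},{"gripper":9.1,"dx":61.8,"dy":-17.8,"dz":0,"rx":0,"ry":0,"rz":-100},{"gripper":9.1,"dx":61.8,"dy":-17.8,"dz":0,"rx":0,"ry":0,"rz":-100},{"gripper":9.1,"dx":61.8,"dy":-17.8,"dz":0,"rx":0,"ry":0,"rz":-100},{"gripper":9.1,"dx":61.8,"dy":-17.8,"dz":0,"rx":0,"ry":0,"rz":-100},{"gripper":9.1,"dx":61.8,"dy":-17.8,"dz":0,"rx":0,"ry":0,"rz":-100},{"gripper":9.1,"dx":61.8,"dy":-17.8,"dz":0,"rx":0,"ry":0,"rz":-100},{"gripper":9.1,"dx":61.8,"dy":-17.8,"dz":0,"rx":0,"ry":0,"rz":-100},{"gripper":9.1,"dx":61.8,"dy":-17.8,"dz":0,"rx":0,"ry":0,"rz":-100}]'
python3 -c "
from h import *
go(.616,.115,.10,115)"
```

```text
t: 1.8
position: [0.6104, 0.097, 0.2457]
orientation: [[-0.832, 0.555, 0.0], [0.555, 0.832, -0.0], [-0.0, -0.0, -1.0]]
ft_force: [0.7, 0.1, -0.3]
gripper_width: 0.0907
t 1.8 p [0.6104 0.097  0.2457] az 56.27 tilt [ 3.e-04 -3.e-04 -1.e+00] w 0.09071397586448106 F [ 0.7  0.1 -0.3]
d [ 0.54  1.81 14.57] rz -58.7
```

```bash
python3 -m jog '[{"gripper":9.1,"dx":0.5,"dy":1.8,"dz":4,"rx":0,"ry":0,"rz":-58.7},{"gripper":9.1,"dx":0.5,"dy":1.8,"dz":8,"rx":0,"ry":0,"rz":-58.7},{"gripper":9.1,"dx":0.5,"dy":1.8,"dz":12,"rx":0,"ry":0,"rz":-58.7},{"gripper":9.1,"dx":0.5,"dy":1.8,"dz":14.5,"rx":0,"ry":0,"rz":-58.7},{"gripper":9.1,"dx":0.5,"dy":1.8,"dz":14.5,"rx":0,"ry":0,"rz":-58.7},{"gripper":9.1,"dx":0.5,"dy":1.8,"dz":14.5,"rx":0,"ry":0,"rz":-58.7},{"gripper":9.1,"dx":0.5,"dy":1.8,"dz":14.5,"rx":0,"ry":0,"rz":-58.7},{"gripper":9.1,"dx":0.5,"dy":1.8,"dz":14.5,"rx":0,"ry":0,"rz":-58.7}]'
python3 -c "
from h import *
go(.616,.115,.022,115)"
```

```text
t: 2.8
position: [0.6155, 0.1132, 0.1007]
orientation: [[-0.909, -0.417, 0.0], [-0.417, 0.909, -0.0], [-0.0, -0.0, -1.0]]
ft_force: [0.0, -0.5, -0.2]
gripper_width: 0.0905
t 2.8 p [0.6155 0.1132 0.1007] az 114.68 tilt [ 1.e-04 -1.e-04 -1.e+00] w 0.09048072685131085 F [ 0.  -0.5 -0.2]
d [-0.12  0.14  7.87] rz -0.3
```

```bash
python3 -m jog '[{"gripper":9.1,"dx":-0.1,"dy":0.15,"dz":4,"rx":0,"ry":0,"rz":0},{"gripper":9.1,"dx":-0.1,"dy":0.15,"dz":7,"rx":0,"ry":0,"rz":0},{"gripper":9.1,"dx":-0.1,"dy":0.15,"dz":7.85,"rx":0,"ry":0,"rz":0},{"gripper":9.1,"dx":-0.1,"dy":0.15,"dz":7.85,"rx":0,"ry":0,"rz":0},{"gripper":6.0,"dx":-0.1,"dy":0.15,"dz":7.85,"rx":0,"ry":0,"rz":0},{"gripper":6.0,"dx":-0.1,"dy":0.15,"dz":7.85,"rx":0,"ry":0,"rz":0},{"gripper":6.0,"dx":-0.1,"dy":0.15,"dz":7.85,"rx":0,"ry":0,"rz":0},{"gripper":6.0,"dx":-0.1,"dy":0.15,"dz":7.85,"rx":0,"ry":0,"rz":0},{"gripper":6.0,"dx":-0.1,"dy":0.15,"dz":7.85,"rx":0,"ry":0,"rz":0}]' 30
python3 -c "
from h import *
go(.616,.115,.14,115)"
```

```text
t: 3.92
position: [0.6159, 0.1152, 0.0227]
orientation: [[-0.908, -0.419, 0.001], [-0.419, 0.908, -0.0], [-0.001, -0.0, -1.0]]
ft_force: [-0.3, -0.8, 6.0]
gripper_width: 0.0631
t 3.925 p [0.6159 0.1152 0.0227] az 114.8 tilt [ 7.e-04 -0.e+00 -1.e+00] w 0.06310611584713412 F [-0.3 -0.8  6. ]
d [-1.000e-02 -2.000e-02 -1.173e+01] rz -0.2
```

```bash
python3 -m jog '[{"gripper":6.0,"dx":0,"dy":0,"dz":-4,"rx":0,"ry":0,"rz":0},{"gripper":6.0,"dx":0,"dy":0,"dz":-8,"rx":0,"ry":0,"rz":0},{"gripper":6.0,"dx":0,"dy":0,"dz":-12,"rx":0,"ry":0,"rz":0},{"gripper":6.0,"dx":0,"dy":0,"dz":-16,"rx":0,"ry":0,"rz":0},{"gripper":6.0,"dx":0,"dy":0,"dz":-16,"rx":0,"ry":0,"rz":0}]'
python3 -c "
from h import *
go(.4317,-.134,.18,70)"
```

```text
t: 4.55
position: [0.6169, 0.116, 0.1851]
orientation: [[-0.908, -0.42, 0.005], [-0.42, 0.908, 0.001], [-0.005, -0.001, -1.0]]
ft_force: [0.2, 0.1, -3.6]
gripper_width: 0.0625
t 4.55 p [0.6169 0.116  0.1851] az 114.81 tilt [ 0.0046  0.0013 -1.    ] w 0.062455137369769285 F [ 0.2  0.1 -3.6]
d [ 27.3  -14.93   0.39] rz 44.8
```

```bash
python3 -m jog '[{"gripper":6.0,"dx":4,"dy":-2.2,"dz":0,"rx":0,"ry":0,"rz":6},{"gripper":6.0,"dx":8,"dy":-4.4,"dz":0,"rx":0,"ry":0,"rz":13},{"gripper":6.0,"dx":13,"dy":-7,"dz":0,"rx":0,"ry":0,"rz":21},{"gripper":6.0,"dx":18,"dy":-9.8,"dz":0,"rx":0,"ry":0,"rz":29},{"gripper":6.0,"dx":23,"dy":-12.5,"dz":0,"rx":0,"ry":0,"rz":37},{"gripper":6.0,"dx":26,"dy":-14.2,"dz":0,"rx":0,"ry":0,"rz":43},{"gripper":6.0,"dx":27.3,"dy":-14.9,"dz":0,"rx":0,"ry":0,"rz":44.8},{"gripper":6.0,"dx":27.3,"dy":-14.9,"dz":0,"rx":0,"ry":0,"rz":44.8},{"gripper":6.0,"dx":27.3,"dy":-14.9,"dz":0,"rx":0,"ry":0,"rz":44.8}]'
python3 -c "
from h import *
go(.4317,-.134,.101,70)"
```

```text
t: 5.68
position: [0.4313, -0.1333, 0.1821]
orientation: [[-0.941, 0.339, 0.001], [0.339, 0.941, 0.001], [-0.0, 0.001, -1.0]]
ft_force: [0.5, -0.4, -2.4]
gripper_width: 0.0627
t 5.675 p [ 0.4313 -0.1333  0.1821] az 70.19 tilt [ 7.e-04  1.e-03 -1.e+00] w 0.06269958335946277 F [ 0.5 -0.4 -2.4]
d [-0.06 -0.06  8.11] rz 0.2
```

Lower to sliding height, then look.

```bash
python3 -m jog '[{"gripper":6.0,"dx":-0.05,"dy":-0.05,"dz":3,"rx":0,"ry":0,"rz":0},{"gripper":6.0,"dx":-0.05,"dy":-0.05,"dz":6,"rx":0,"ry":0,"rz":0},{"gripper":6.0,"dx":-0.05,"dy":-0.05,"dz":8.1,"rx":0,"ry":0,"rz":0},{"gripper":6.0,"dx":-0.05,"dy":-0.05,"dz":8.1,"rx":0,"ry":0,"rz":0},{"gripper":6.0,"dx":-0.05,"dy":-0.05,"dz":8.1,"rx":0,"ry":0,"rz":0}]'
python3 - <<'E'
from h import *
go(.4317,-.134,.101,70)
t=arm.get_image("top"); s=arm.get_image("scene")
im=np.zeros((600,800,3),np.uint8)
im[:,:400]=crop(t,295,255,80,120,5); im[:500,400:]=crop(s,325,115,80,100,5)
# where steps of the held brass should appear if model right
cv2.imwrite("pics/p1.png",im)
E
```

```text
t: 6.3
position: [0.4317, -0.1344, 0.1019]
orientation: [[-0.94, 0.34, 0.001], [0.34, 0.94, 0.0], [-0.001, 0.001, -1.0]]
ft_force: [0.3, 0.3, -3.1]
gripper_width: 0.0628
t 6.3 p [ 0.4317 -0.1344  0.1019] az 70.11 tilt [ 1.e-03  4.e-04 -1.e+00] w 0.06284179641245208 F [ 0.3  0.3 -3.1]
d [0.01 0.04 0.09] rz 0.1
```

View pics/p1.png

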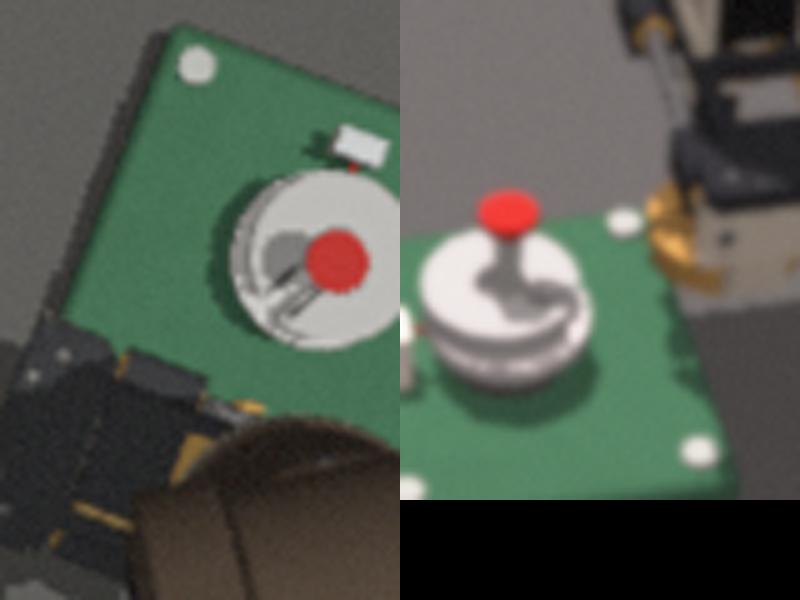

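Scene crop: cap at (510,215), the held brass is half hidden behind a finger. Its lateral line agrees with the stem to within 0.5 mm. I'll advance part-way and check the slot with a rectified overlay.

```bash
python3 -m jog '[{"gripper":6.0,"dx":-1.2,"dy":0,"dz":0,"rx":0,"ry":0,"rz":0},{"gripper":6.0,"dx":-2.4,"dy":0,"dz":0,"rx":0,"ry":0,"rz":0},{"gripper":6.0,"dx":-3.5,"dy":0,"dz":0,"rx":0,"ry":0,"rz":0},{"gripper":6.0,"dx":-3.5,"dy":0,"dz":0,"rx":0,"ry":0,"rz":0},{"gripper":6.0,"dx":-3.5,"dy":0,"dz":0,"rx":0,"ry":0,"rz":0}]'
python3 - <<'E'
from h import *
go(.5167,-.1654,.101,70)
o=arm.observe(); p=o["position"]; zt=p[2]-.0227+.014
ims=[]
for d in (arm.get_image("scene"),arm.get_image("top")):
    k,w=400,.05
    a=np.radians(-20);u=np.array([np.cos(a),np.sin(a)]);v=np.array([-u[1],u[0]])
    c=p[:2]+.02*u
    g=np.linspace(w,-w,k);B,A=np.meshgrid(g,g)
    XY=c+A[...,None]*u+B[...,None]*v
    P=np.dstack([XY,np.full((k,k),zt)])@np.asarray(d["R"]).T+d["t"];q=P@np.asarray(d["camera_matrix"]).T;q=(q[...,:2]/q[...,2:]).astype(np.float32)
    im=cv2.remap(d["frame"][:,:,::-1],q[...,0],q[...,1],cv2.INTER_CUBIC)
    s=k/(2*w); cx,cy=k//2,int(k/2+.02*s)
    cv2.circle(im,(cx,cy),int(.032*s),(255,0,0),1);cv2.circle(im,(cx,cy),int(.0075*s),(255,0,0),1)
    for e in (-1,1): cv2.line(im,(int(cx+e*.00375*s),cy),(int(cx+e*.00375*s),int(cy-.032*s)),(255,0,0),1)
    ims.append(im)
cv2.imwrite("pics/q1.png",np.hstack(ims))
E
```

```text
t: 7.02
position: [0.4632, -0.1471, 0.101]
orientation: [[-0.94, 0.342, -0.001], [0.342, 0.94, 0.0], [0.001, -0.0, -1.0]]
ft_force: [-0.0, -0.2, -2.0]
gripper_width: 0.0628
t 7.025 p [ 0.4632 -0.1471  0.101 ] az 70.01 tilt [-7.e-04  2.e-04 -1.e+00] w 0.06279627547350738 F [-0.  -0.2 -2. ]
d [-5.65  0.11 -0.  ] rz 0.0
```

View pics/q1.png

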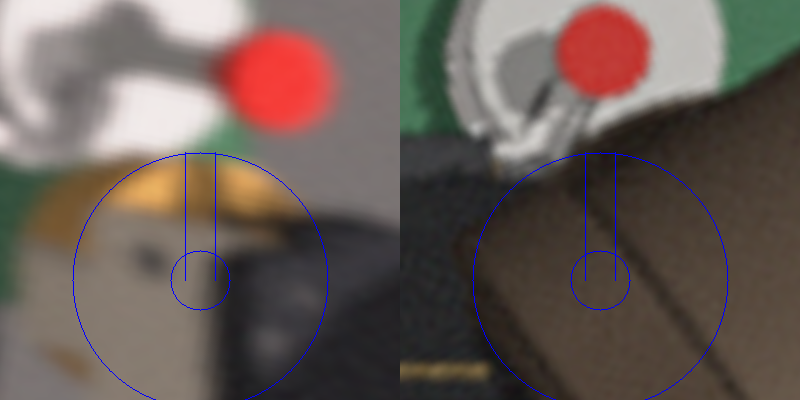

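Run:
```python
from h import *
s=arm.get_image("scene"); p=arm.observe()["position"]; zt=p[2]-.0227+.014
k=14; u0,v0=356,138
im=crop(s,u0,v0,52,42,k)
a=np.radians(-20);u=np.array([np.cos(a),np.sin(a)]);v=np.array([-u[1],u[0]])
D=lambda al,be,z:tuple(np.int32((proj(s,[*(p[:2]+al*u+be*v),z])-[u0,v0]+.5)*k))
for be in (-.00525,.00525):
    cv2.line(im,D(.0315,be,zt),D(.0315,be,zt-.014),(255,0,0),1)
for be in (-.00375,.00375): cv2.line(im,D(.008,be,zt),D(.027,be,zt),(255,0,0),1)
th=np.radians(np.arange(-80,81,4))
for z in (zt,zt-.014): cv2.polylines(im,[np.array([D(.032*np.cos(t),.032*np.sin(t),z) for t in th])],False,(0,255,0),1)
cv2.imwrite("pics/q2.png",im)
```

```text
(no output)
```

View pics/q2.png

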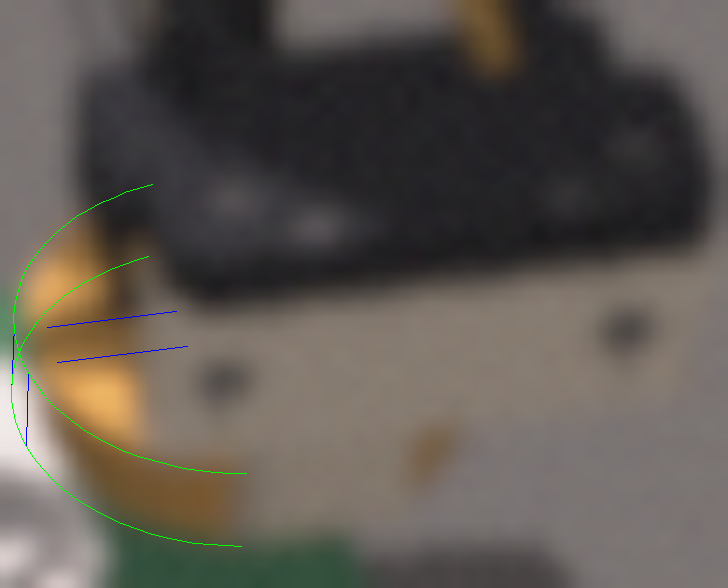

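The slot band between the two highlights at about (90,335) matches the predicted slot lines within ~1 px. Correct lateral by +1 mm and advance, watching force.

```bash
python3 -m jog '[{"gripper":6.0,"dx":-0.6,"dy":0.1,"dz":0,"rx":0,"ry":0,"rz":0},{"gripper":6.0,"dx":-1.2,"dy":0.1,"dz":0,"rx":0,"ry":0,"rz":0},{"gripper":6.0,"dx":-1.7,"dy":0.1,"dz":0,"rx":0,"ry":0,"rz":0},{"gripper":6.0,"dx":-1.7,"dy":0.1,"dz":0,"rx":0,"ry":0,"rz":0},{"gripper":6.0,"dx":-1.7,"dy":0.1,"dz":0,"rx":0,"ry":0,"rz":0}]'
python3 -c "
from h import *
go(.5167,-.1654,.101,70)"
python3 -m jog '[{"gripper":6.0,"dx":-0.15,"dy":0,"dz":0,"rx":0,"ry":0,"rz":0},{"gripper":6.0,"dx":-0.3,"dy":0,"dz":0,"rx":0,"ry":0,"rz":0},{"gripper":6.0,"dx":-0.3,"dy":0,"dz":0,"rx":0,"ry":0,"rz":0}]'
```

```text
t: 7.8
position: [0.4797, -0.1521, 0.1011]
orientation: [[-0.94, 0.342, -0.0], [0.342, 0.94, 0.0], [0.0, -0.0, -1.0]]
ft_force: [0.2, -1.1, -3.2]
gripper_width: 0.0627
t 7.8 p [ 0.4797 -0.1521  0.1011] az 70.01 tilt [-3.e-04  1.e-04 -1.e+00] w 0.06267549262529636 F [ 0.2 -1.1 -3.2]
d [-3.93  0.01  0.01] rz 0.0
t: 8.18
position: [0.4828, -0.1532, 0.1013]
orientation: [[-0.94, 0.342, 0.0], [0.342, 0.94, -0.0], [-0.0, 0.0, -1.0]]
ft_force: [0.5, -0.2, -2.6]
gripper_width: 0.0628
```

```bash
python3 -m jog '[{"gripper":6.0,"dx":-0.15,"dy":0,"dz":0,"rx":0,"ry":0,"rz":0},{"gripper":6.0,"dx":-0.25,"dy":0,"dz":0,"rx":0,"ry":0,"rz":0},{"gripper":6.0,"dx":-0.25,"dy":0,"dz":0,"rx":0,"ry":0,"rz":0}]' | grep -E 'pos|force'
python3 -c "
from h import *
go(.5167,-.1654,.101,70);print(arm.observe()['moment'])"
```

```text
position: [0.4851, -0.154, 0.1012]
ft_force: [0.3, -0.4, -2.9]
t 8.55 p [ 0.4851 -0.154   0.1012] az 70.01 tilt [ 0.  0. -1.] w 0.06307364646739966 F [ 0.3 -0.4 -2.9]
d [-3.36  0.01  0.02] rz 0.0
[ 0.01170167 -0.18125859 -0.0036365 ]
```

```bash
python3 -m jog '[{"gripper":6.0,"dx":-0.15,"dy":0,"dz":0,"rx":0,"ry":0,"rz":0},{"gripper":6.0,"dx":-0.25,"dy":0,"dz":0,"rx":0,"ry":0,"rz":0},{"gripper":6.0,"dx":-0.25,"dy":0,"dz":0,"rx":0,"ry":0,"rz":0}]' | grep -E 'pos|force'
python3 -c "
from h import *
go(.5167,-.1654,.101,70);print(arm.observe()['moment'])"
```

```text
position: [0.4875, -0.1549, 0.1012]
ft_force: [0.1, 0.4, -2.3]
t 8.925 p [ 0.4875 -0.1549  0.1012] az 70.0 tilt [ 1.e-04  0.e+00 -1.e+00] w 0.0629628410643074 F [ 0.1  0.4 -2.3]
d [-3.1   0.01  0.02] rz 0.0
[ 0.06181859 -0.15876784  0.01720804]
```

```bash
python3 -m jog '[{"gripper":6.0,"dx":-0.2,"dy":0,"dz":0,"rx":0,"ry":0,"rz":0},{"gripper":6.0,"dx":-0.4,"dy":0,"dz":0,"rx":0,"ry":0,"rz":0},{"gripper":6.0,"dx":-0.6,"dy":0,"dz":0,"rx":0,"ry":0,"rz":0},{"gripper":6.0,"dx":-0.6,"dy":0,"dz":0,"rx":0,"ry":0,"rz":0}]' | grep -E 'pos|force'
python3 -c "
from h import *
go(.5167,-.1654,.101,70);print(arm.observe()['moment'])"
```

```text
position: [0.4932, -0.157, 0.1012]
ft_force: [-0.2, -0.2, -2.6]
t 9.425 p [ 0.4932 -0.157   0.1012] az 70.0 tilt [ 1.e-04 -0.e+00 -1.e+00] w 0.0628460810368699 F [-0.2 -0.2 -2.6]
d [-2.5   0.01  0.02] rz -0.0
[ 0.0218079  -0.16187375  0.00540388]
```

```bash
python3 -m jog '[{"gripper":6.0,"dx":-0.2,"dy":0,"dz":0,"rx":0,"ry":0,"rz":0},{"gripper":6.0,"dx":-0.4,"dy":0,"dz":0,"rx":0,"ry":0,"rz":0},{"gripper":6.0,"dx":-0.6,"dy":0,"dz":0,"rx":0,"ry":0,"rz":0},{"gripper":6.0,"dx":-0.6,"dy":0,"dz":0,"rx":0,"ry":0,"rz":0}]' | grep -E 'pos|force'
python3 -c "
from h import *
go(.5167,-.1654,.101,70);print(arm.observe()['moment'])"
```

```text
position: [0.4989, -0.159, 0.1012]
ft_force: [0.5, -0.1, -3.3]
t 9.925 p [ 0.4989 -0.159   0.1012] az 70.0 tilt [ 2.e-04  0.e+00 -1.e+00] w 0.06287814749603741 F [ 0.5 -0.1 -3.3]
d [-1.9   0.01  0.02] rz 0.0
[ 0.04253953 -0.09461683  0.010376  ]
```

```bash
python3 -m jog '[{"gripper":6.0,"dx":-0.2,"dy":0,"dz":0,"rx":0,"ry":0,"rz":0},{"gripper":6.0,"dx":-0.4,"dy":0,"dz":0,"rx":0,"ry":0,"rz":0},{"gripper":6.0,"dx":-0.6,"dy":0,"dz":0,"rx":0,"ry":0,"rz":0},{"gripper":6.0,"dx":-0.6,"dy":0,"dz":0,"rx":0,"ry":0,"rz":0}]' | grep -E 'pos|force'
python3 -c "
from h import *
go(.5167,-.1654,.101,70);print(arm.observe()['moment'])"
```

```text
position: [0.5045, -0.1611, 0.1012]
ft_force: [0.4, -0.2, -3.1]
t 10.425 p [ 0.5045 -0.1611  0.1012] az 70.0 tilt [ 2.e-04 -0.e+00 -1.e+00] w 0.06284165684721922 F [ 0.4 -0.2 -3.1]
d [-1.29  0.01  0.02] rz 0.0
[ 0.09696669 -0.07912361 -0.0018896 ]
```

```bash
python3 -m jog '[{"gripper":6.0,"dx":-0.2,"dy":0,"dz":0,"rx":0,"ry":0,"rz":0},{"gripper":6.0,"dx":-0.4,"dy":0,"dz":0,"rx":0,"ry":0,"rz":0},{"gripper":6.0,"dx":-0.6,"dy":0,"dz":0,"rx":0,"ry":0,"rz":0},{"gripper":6.0,"dx":-0.8,"dy":0,"dz":0,"rx":0,"ry":0,"rz":0},{"gripper":6.0,"dx":-0.8,"dy":0,"dz":0,"rx":0,"ry":0,"rz":0}]' | grep -E 'pos|force'
python3 -c "
from h import *
go(.5167,-.1654,.101,70);print(arm.observe()['moment'])"
```

```text
position: [0.512, -0.1638, 0.1012]
ft_force: [0.4, 0.2, -2.7]
t 11.05 p [ 0.512  -0.1638  0.1012] az 70.0 tilt [ 1.e-04 -0.e+00 -1.e+00] w 0.0625457452155654 F [ 0.4  0.2 -2.7]
d [-0.5   0.01  0.02] rz 0.0
[ 0.06775506 -0.1301806   0.04390491]
```

```bash
python3 -m jog '[{"gripper":6.0,"dx":-0.2,"dy":0,"dz":0,"rx":0,"ry":0,"rz":0},{"gripper":6.0,"dx":-0.4,"dy":0,"dz":0,"rx":0,"ry":0,"rz":0},{"gripper":6.0,"dx":-0.5,"dy":0,"dz":0,"rx":0,"ry":0,"rz":0},{"gripper":6.0,"dx":-0.5,"dy":0,"dz":0,"rx":0,"ry":0,"rz":0}]' | grep -E 'pos|force'
```

```text
position: [0.5166, -0.1655, 0.1012]
ft_force: [0.8, 0.2, -1.9]
```

```bash
python3 -m jog '[{"gripper":6.0,"dx":-0.05,"dy":0,"dz":0,"rx":0,"ry":0,"rz":0},{"gripper":6.0,"dx":-0.1,"dy":0,"dz":0,"rx":0,"ry":0,"rz":0},{"gripper":6.0,"dx":-0.1,"dy":0,"dz":0,"rx":0,"ry":0,"rz":0}]' | grep -E 'pos|force'
```

```text
position: [0.5174, -0.1658, 0.1012]
ft_force: [-0.1, -0.2, -2.7]
```

```bash
python3 -m jog '[{"gripper":6.0,"dx":-0.05,"dy":0,"dz":0,"rx":0,"ry":0,"rz":0},{"gripper":6.0,"dx":-0.05,"dy":0,"dz":0,"rx":0,"ry":0,"rz":0},{"gripper":6.0,"dx":-0.05,"dy":0,"dz":0,"rx":0,"ry":0,"rz":0}]' | grep -E 'pos|force'
```

```text
position: [0.5176, -0.1659, 0.1011]
ft_force: [-2.0, 0.4, -2.4]
```

```bash
python3 -m jog '[{"gripper":6.0,"dx":-0.05,"dy":0,"dz":0,"rx":0,"ry":0,"rz":0},{"gripper":6.0,"dx":-0.05,"dy":0,"dz":0,"rx":0,"ry":0,"rz":0},{"gripper":6.0,"dx":-0.05,"dy":0,"dz":0,"rx":0,"ry":0,"rz":0}]' | grep -E 'pos|force'
```

```text
position: [0.5177, -0.166, 0.101]
ft_force: [-4.6, 2.1, -2.5]
```

Contact felt with the bore's back wall (≈5 N), so back off 2.6 mm to centre the stem in the bore, then lower.

```bash
python3 -m jog '[{"gripper":6.0,"dx":0.15,"dy":0,"dz":0,"rx":0,"ry":0,"rz":0},{"gripper":6.0,"dx":0.26,"dy":0,"dz":0.1,"rx":0,"ry":0,"rz":0},{"gripper":6.0,"dx":0.26,"dy":0,"dz":0.3,"rx":0,"ry":0,"rz":0},{"gripper":6.0,"dx":0.26,"dy":0,"dz":0.5,"rx":0,"ry":0,"rz":0},{"gripper":6.0,"dx":0.26,"dy":0,"dz":0.5,"rx":0,"ry":0,"rz":0},{"gripper":6.0,"dx":0.26,"dy":0,"dz":0.5,"rx":0,"ry":0,"rz":0}]' | grep -E 'pos|force'
```

```text
position: [0.5161, -0.1653, 0.0962]
ft_force: [-0.1, 1.4, -2.9]
```

```bash
python3 -m jog '[{"gripper":6.0,"dx":0,"dy":0,"dz":0.1,"rx":0,"ry":0,"rz":0},{"gripper":6.0,"dx":0,"dy":0,"dz":0.15,"rx":0,"ry":0,"rz":0},{"gripper":6.0,"dx":0,"dy":0,"dz":0.15,"rx":0,"ry":0,"rz":0},{"gripper":6.0,"dx":0,"dy":0,"dz":0.15,"rx":0,"ry":0,"rz":0}]' | grep -E 'pos|force'
```

```text
position: [0.516, -0.1652, 0.0947]
ft_force: [0.4, 0.3, -2.9]
```

```bash
python3 -m jog '[{"gripper":6.0,"dx":0,"dy":0,"dz":0.05,"rx":0,"ry":0,"rz":0},{"gripper":6.0,"dx":0,"dy":0,"dz":0.1,"rx":0,"ry":0,"rz":0},{"gripper":6.0,"dx":0,"dy":0,"dz":0.1,"rx":0,"ry":0,"rz":0},{"gripper":6.0,"dx":0,"dy":0,"dz":0.1,"rx":0,"ry":0,"rz":0}]' | grep -E 'pos|force'
```

```text
position: [0.516, -0.1653, 0.0937]
ft_force: [0.7, 1.0, -2.4]
```

```bash
python3 -m jog '[{"gripper":6.0,"dx":0,"dy":0,"dz":0.05,"rx":0,"ry":0,"rz":0},{"gripper":6.0,"dx":0,"dy":0,"dz":0.1,"rx":0,"ry":0,"rz":0},{"gripper":6.0,"dx":0,"dy":0,"dz":0.1,"rx":0,"ry":0,"rz":0},{"gripper":6.0,"dx":0,"dy":0,"dz":0.1,"rx":0,"ry":0,"rz":0}]' | grep -E 'pos|force'
```

```text
position: [0.516, -0.1653, 0.0928]
ft_force: [-0.0, 0.7, -0.7]
```

```bash
python3 -m jog '[{"gripper":6.0,"dx":0,"dy":0,"dz":0.05,"rx":0,"ry":0,"rz":0},{"gripper":6.0,"dx":0,"dy":0,"dz":0.1,"rx":0,"ry":0,"rz":0},{"gripper":6.0,"dx":0,"dy":0,"dz":0.1,"rx":0,"ry":0,"rz":0},{"gripper":6.0,"dx":0,"dy":0,"dz":0.1,"rx":0,"ry":0,"rz":0}]' | grep -E 'pos|force'
```

```text
position: [0.516, -0.1653, 0.0918]
ft_force: [-0.3, 0.0, 0.8]
```

The brass is now resting on the steel with all its weight (force change 3.6 N). Turn it in the jaws in two stages, slightly relieved.

```bash
python3 -m jog '[{"gripper":6.0,"dx":0,"dy":0,"dz":-0.05,"rx":0,"ry":0,"rz":0},{"gripper":6.0,"dx":0,"dy":0,"dz":-0.05,"rx":0,"ry":0,"rz":8},{"gripper":6.0,"dx":0,"dy":0,"dz":-0.05,"rx":0,"ry":0,"rz":16},{"gripper":6.0,"dx":0,"dy":0,"dz":-0.05,"rx":0,"ry":0,"rz":24},{"gripper":6.0,"dx":0,"dy":0,"dz":-0.05,"rx":0,"ry":0,"rz":30},{"gripper":6.0,"dx":0,"dy":0,"dz":-0.05,"rx":0,"ry":0,"rz":30},{"gripper":6.0,"dx":0,"dy":0,"dz":-0.05,"rx":0,"ry":0,"rz":30}]'
python3 -c "
from h import *
go(.516,-.1653,.092,-10);print(arm.observe()['moment'])"
```

```text
t: 16.3
position: [0.5162, -0.1651, 0.0923]
orientation: [[-0.645, 0.764, 0.0], [0.764, 0.645, 0.0], [-0.0, 0.0, -1.0]]
ft_force: [0.8, -0.4, -0.2]
gripper_width: 0.0633
t 16.3 p [ 0.5162 -0.1651  0.0923] az 40.15 tilt [ 3.e-04  0.e+00 -1.e+00] w 0.06329157702245983 F [ 0.8 -0.4 -0.2]
d [-0.   -0.02  0.03] rz 50.2
[ 0.08911693 -0.24021958  0.03010713]
```

```bash
python3 -m jog '[{"gripper":6.0,"dx":0,"dy":0,"dz":0,"rx":0,"ry":0,"rz":8},{"gripper":6.0,"dx":0,"dy":0,"dz":0,"rx":0,"ry":0,"rz":16},{"gripper":6.0,"dx":0,"dy":0,"dz":0,"rx":0,"ry":0,"rz":25},{"gripper":6.0,"dx":0,"dy":0,"dz":0,"rx":0,"ry":0,"rz":34},{"gripper":6.0,"dx":0,"dy":0,"dz":0,"rx":0,"ry":0,"rz":43},{"gripper":6.0,"dx":0,"dy":0,"dz":0,"rx":0,"ry":0,"rz":50},{"gripper":6.0,"dx":0,"dy":0,"dz":0,"rx":0,"ry":0,"rz":50},{"gripper":6.0,"dx":0,"dy":0,"dz":0,"rx":0,"ry":0,"rz":50}]'
python3 - <<'E'
from h import *
go(.516,-.1653,.092,-10);print(arm.observe()['moment'])
t=arm.get_image("top"); s=arm.get_image("scene")
im=np.zeros((500,800,3),np.uint8)
im[:,:400]=crop(t,320,265,80,100,5); im[:,400:]=crop(s,305,125,80,100,5)
cv2.imwrite("pics/f1.png",im)
E
```

```text
t: 17.3
position: [0.516, -0.1652, 0.0922]
orientation: [[0.17, 0.985, 0.0], [0.985, -0.17, 0.0], [0.0, 0.0, -1.0]]
ft_force: [0.2, 1.0, 0.4]
gripper_width: 0.063
t 17.3 p [ 0.516  -0.1652  0.0922] az -9.79 tilt [ 0.e+00  1.e-04 -1.e+00] w 0.06295736510080463 F [0.2 1.  0.4]
d [-0.01  0.    0.02] rz 0.2
[ 0.06554739 -0.20900643  0.05281707]
```

View pics/f1.png

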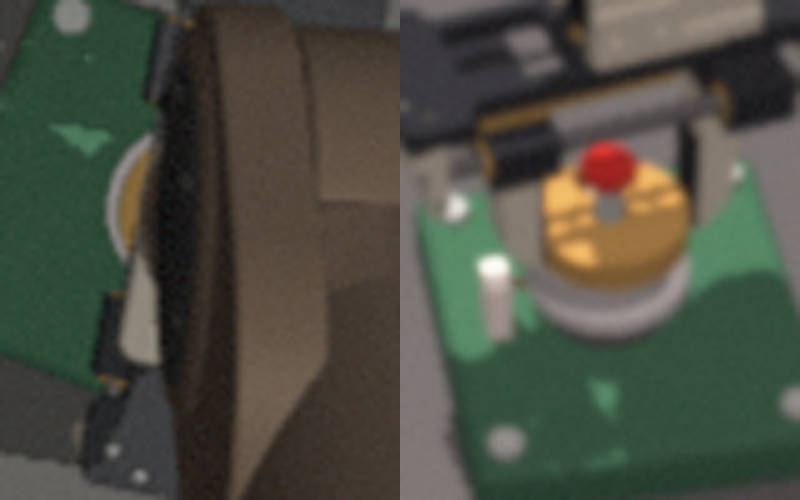

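Scene crop: brass disc lies on the steel at (615,225), stem in its bore under the cap at (608,165). Release and lift straight up.

```bash
python3 -m jog '[{"gripper":6.6,"dx":0,"dy":0,"dz":0,"rx":0,"ry":0,"rz":0},{"gripper":7.2,"dx":0,"dy":0,"dz":0,"rx":0,"ry":0,"rz":0},{"gripper":9.0,"dx":0,"dy":0,"dz":0,"rx":0,"ry":0,"rz":0},{"gripper":9.0,"dx":0,"dy":0,"dz":0,"rx":0,"ry":0,"rz":0},{"gripper":9.0,"dx":0,"dy":0,"dz":0,"rx":0,"ry":0,"rz":0},{"gripper":9.0,"dx":0,"dy":0,"dz":-2,"rx":0,"ry":0,"rz":0},{"gripper":9.0,"dx":0,"dy":0,"dz":-6,"rx":0,"ry":0,"rz":0},{"gripper":9.0,"dx":0,"dy":0,"dz":-11,"rx":0,"ry":0,"rz":0},{"gripper":9.0,"dx":0,"dy":0,"dz":-17,"rx":0,"ry":0,"rz":0},{"gripper":9.0,"dx":0,"dy":0,"dz":-20,"rx":0,"ry":0,"rz":0}]'
python3 -c "
from h import *
go(.40,.15,.29,-10)"
```

```text
t: 18.65
position: [0.5169, -0.1653, 0.2957]
orientation: [[0.173, 0.985, 0.004], [0.985, -0.173, -0.001], [-0.0, 0.004, -1.0]]
ft_force: [1.2, 0.0, -0.2]
gripper_width: 0.09
t 18.65 p [ 0.5169 -0.1653  0.2957] az -9.99 tilt [ 0.0041 -0.0011 -1.    ] w 0.09002925995454023 F [ 1.2  0.  -0.2]
d [ 29.02 -16.98   0.49] rz 0.0
```

```bash
python3 -m jog '[{"gripper":9.0,"dx":5,"dy":-3,"dz":0,"rx":0,"ry":0,"rz":0},{"gripper":9.0,"dx":10,"dy":-6,"dz":0,"rx":0,"ry":0,"rz":0},{"gripper":9.0,"dx":15,"dy":-9,"dz":0,"rx":0,"ry":0,"rz":0},{"gripper":9.0,"dx":20,"dy":-12,"dz":0,"rx":0,"ry":0,"rz":0},{"gripper":9.0,"dx":25,"dy":-15,"dz":0,"rx":0,"ry":0,"rz":0},{"gripper":9.0,"dx":29,"dy":-17,"dz":0,"rx":0,"ry":0,"rz":0},{"gripper":9.0,"dx":29,"dy":-17,"dz":0,"rx":0,"ry":0,"rz":0},{"gripper":9.0,"dx":29,"dy":-17,"dz":0,"rx":0,"ry":0,"rz":0}]'
python3 - <<'E'
from h import *
t=arm.get_image("top"); s=arm.get_image("scene")
im=np.zeros((560,800,3),np.uint8)
im[:,:400]=crop(t,335,275,50,70,8); im[:,400:]=crop(s,322,140,50,70,8)
cv2.imwrite("pics/f2.png",im)
E
```

```text
t: 19.65
position: [0.399, 0.1493, 0.2922]
orientation: [[0.173, 0.985, 0.0], [0.985, -0.173, -0.001], [-0.001, 0.0, -1.0]]
ft_force: [0.6, 0.0, 0.4]
gripper_width: 0.09
```

View pics/f2.png

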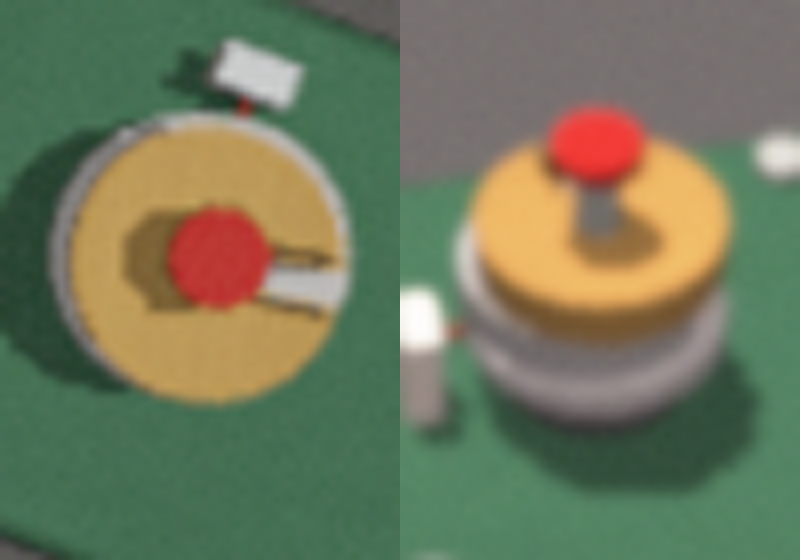

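Run:
```python
from h import *
t=arm.get_image("top"); s=arm.get_image("scene")
def st(a): return cv2.convertScaleAbs(a,alpha=1.0)
im=np.zeros((560,800,3),np.uint8)
im[:,:400]=crop(t,338,281,25,35,16); im[:,400:]=crop(s,325,153,40,56,10)
c=im.astype(float)/255; im=(c**.8*255).astype(np.uint8)
cv2.imwrite("pics/f3.png",im)
```

```text
(no output)
```

View pics/f3.png

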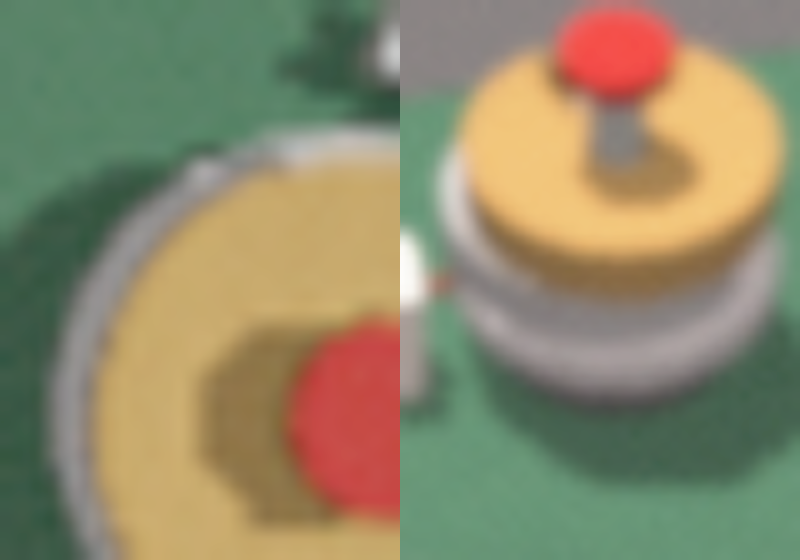

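The brass slot points at about −104° in the world, 84° off the flat. The steel slot was at ~135°. If the turn dragged it along, it would lie between 135° and 55°, still at least 120° away from the brass slot. Handing in.

```bash
python3 -c "
from workcell import arm
print(arm.job_done())"
```

```text
the job is handed in; nothing more can be done
None
```

The brass weight is on the gauge tester, and I handed the job in at about 20 s. I took the brass disc farthest to the robot's left.

- **Sliding on:** I slid it slot first onto the stem until I felt the bore's back wall, reading about 5 N. I then backed off about 2.6 mm to centre the stem in the bore.
- **Lowering:** I set it on the steel weight until that carried the brass's full weight, a force change of about 3.6 N. I then turned it about 80°, released it and withdrew.
- **Final position:** the last pictures show the brass flat on the steel weight, with the stem in its bore. Its slot is about 84° out of line with the flat stem.
- **Not confirmed:** the steel weight's slot is now hidden under the brass, so I couldn't see it directly. I measured it before the turn at about 135° in the world frame. Even if the turn had dragged the steel weight round with the brass, the two slots would still be about 120° or more apart.
- **Disagreement:** the two cameras differed by 2–3 mm on the stem's position. I went with the top camera, and the slot slid on with no side force.
- **Other objects:** I saw no contact with anything else, but did not re-measure the other objects at the end.

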